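# Hold a filter plate in the slot of a light gate, turned to face the lamp

## Task

Take the filter plate out of its parking rack, turn it round so that the side with the projecting lip faces the lamp tube, and pass it gently down through the slot in the top of the light-gate box. Finish holding it there by its tab, upright and still, with the underside of the lip about 15 mm above the deck: the plate must hang from the gripper, not rest or lean on the box. Leave the timer, the beaker and the jar where they are.

Things in the scene. Friction and masses are not known exactly. Their poses are not given: they have to be found in the camera images.
- plate: Loose aluminium filter plate, about 0.15 kg, upright in the rack. Origin: middle of its bottom edge; z up, y along its width, x square to its faces. Blade 6 mm thick (x), 70 mm wide (y), z = 0 to 80 mm; its lowest 6 mm is 4 mm thick and 66 mm wide as a lead-in; 30 mm glass window at z = 35 mm. At z = 80 to 85 mm a lip 56 mm wide sticks out on the +x side only, to x = +15 mm.
- tab (a point): Point to grip on the plate's tab: x = 0, y = 0, z = 110 mm of the plate, same axes. The tab is 10 mm thick (x), 40 mm wide (y), z = 80 to 125 mm. Grip it from above across its 10 mm thickness with the TCP here; 30 N holds it firmly.
- lip (a point): Middle of the lip's outer lower edge: the point x = +15, y = 0, z = 80 mm of the plate, with the plate's axes.
- rack: Fixed parking rack: steel foot 96 x 110 x 8 mm, black slotted block on it, top 34 mm above the bench. Origin on the bench under its centre, z up. The plate stands in the middle of its slot (8.5 mm along x, 73 mm along y), bottom edge 8 mm above the bench, axes parallel to the rack's, lip towards the rack's +x.
- gate: Fixed light-gate box, 110 x 110 x 110 mm, grey with a flat aluminium deck 10 mm thick. Origin on the bench under its centre, z up. A dark ribbed lamp tube (43 mm across) sticks out 48 mm from its +x side, axis 80 mm above the bench; a small black detector block is on its -x side. Below the deck it is hollow down to 8 mm above the bench.
- slot (a point): Centre of the slot at the top face of the deck, 110 mm above the bench; axes as the box, +x to the lamp tube. The slot is 10 mm wide (x) and 74 mm long (y), 2 mm more than the blade on every side. The finished plate is centred here, its +x along this +x, its bottom edge 65 mm below this point.
- lamp (a point): Outer end of the lamp tube on its axis, 103 mm from the box's centre along the box's +x, 80 mm above the bench.
- timer: Bystander: pale bench timer, 71 x 71 x 20 mm, loose. Origin at the centre of its underside.
- beaker: Bystander: clear glass beaker, 72 mm across, 88 mm high, loose. Origin at the centre of its underside. A second, opaque grey one (80 mm across, 101 mm high, at x = 0.64, y = 0.04 m) is fixed: carry the plate over or round it.
- jar: Bystander: small clear sample jar with a screw lid, 52 mm across, 60 mm high, loose. Origin at the centre of its underside.
There are look-alikes about, which are no part of the job. Leave any green look-alike of the plate alone.

How it is judged (in metres and radians):
On the way, in this order (a step that is already met when the one before it is completed fails the run):
1. the plate is lifted clear out of the rack, held by the gripper (z of plate in the frame of rack above 0.045 m and contact force between the fingers and plate above 1 N), for 0.2 s.
2. the plate, its lip towards the lamp tube, has entered the slot from above (z of plate in the frame of slot between -0.09 and -0.015 m and horizontal distance between plate and slot below 0.012 m and x of lip in the frame of slot above 0.006 m), for 0.1 s.
At the end, for the whole second after the job is handed in: The plate is in the slot, lip towards the lamp tube, underside of the lip 7 to 23 mm above the deck, centred within 8 mm, upright within 0.1 rad and square to the slot within 0.12 rad, still (under 0.02 m/s), gripped by the fingers (over 1 N), and pressing on the box with less than 4 N (z of lip in the frame of slot between 0.007 and 0.023 m and x of lip in the frame of slot between 0.006 and 0.024 m and y of lip in the frame of slot between -0.006 and 0.006 m and horizontal distance between plate and slot below 0.008 m and angle between the x axis of plate and the x axis of slot, either way round below 0.12 rad and angle between plate's own z axis and vertical below 0.1 rad and contact force between the fingers and plate above 1 N and contact force between plate and gate below 4 N and linear speed of plate below 0.02 m/s); the arm keeps its last pose, push and grip.
It fails at once if the plate is rammed against the box (over 40 N) (contact force between plate and gate above 40 N).
It fails at once if the timer is pushed more than 30 mm from its place (distance of timer from where it was at the start of the episode above 0.03 m).
It fails at once if the beaker is pushed more than 30 mm from its place (distance of beaker from where it was at the start of the episode above 0.03 m).
It fails at once if the jar is pushed more than 30 mm from its place (distance of jar from where it was at the start of the episode above 0.03 m).
It also fails if it takes over 42 s, if anything falls off the work surface, if the arm or the gripper's body presses on something with over 40 N, if the wrist force passes 120 N, or if a joint passes its speed limit or range.

## Robot

A 7-joint arm with a two-finger parallel gripper is mounted at the origin on a cart in front of the work surface, level with it; the furniture and walls round the work are solid. World frame = base frame: x ahead of the robot, y to its left, z up, the work surface at z = 0. Lengths are in m, angles in degrees, forces in N, time in s.
With the tool pointing down it reaches from about 0.425 to 0.875 m from the base axis. Payload 4.7 kg.
Tool frame: the origin (TCP) lies between the finger pads, 19 mm behind the fingertips; this is the grasp point; z points along the fingers, x is the direction in which the jaws open and shut, and the axes are right-handed (so a half turn about z gives the same grasp; the last joint's range is limited). The gripper opens to 87 mm and grips with 3 to 60 N. Pads are 19 mm wide; open, the fingers measure 117 mm over their backs; the gripper's body (75 mm by 190 mm) begins 51 mm behind the grasp point.
Start: joints at [68.646, 18.392, -4.016, 83.108, 1.295, 78.541, -3.26], TCP at [0.245, -0.602, 0.241] pointing down, gripper open.
Joint ranges: [-163.93, 163.93], [-17.29, 119.83], [-79.2, 71.16], [3.27, 140.29], [-89.18, 269.18], [5.43, 117.66], [-154.24, 154.24]. Speed limits (degrees/s): [147.25, 147.25, 180, 180, 180, 180, 180].

## Interface

Orientations are given as [roll, pitch, yaw] about the fixed x, y, z axes, in that order (R = Rz(yaw) Ry(pitch) Rx(roll)).
In Python, from cell import env gives the robot as it stands. The module is installed in compiled form; this text tells all that it offers.
- The arm moves only by the tool carry_out, never from a script. Its argument "increments" is a list of rows, each a list of 5 numbers: the shift along the world's x, y, z in m, then the turn about the world's z in degrees, then the gripper's target within -1 to 1 (shut at 1, half-way at 0, fully open at -1). In form: [[dx, dy, dz, spin, jaw], ...]. A call has 1 to 20 rows; each row is the pose to reach, as a shift and turn from the pose commanded when the call began; what a row does not reach only later rows make up. A row lasts 1/10 s, in which the tool goes at most 50 mm and 8.59 degrees, less where a joint would pass 70% of its speed; a pose out of reach is approached as far as the arm can. A call with a gripper value outside its range is refused whole. The fingers move at their own pace and stop on an object; "grip_force" is the grip in N (left out, the last holds). Time passes only in rows, so rows that repeat a pose let the fingers close. It gives the time, the measured TCP pose, the force and the opening at its end, in the units of the state.
- env.get_obs(): the state, without advancing time (a new reading comes with each control period).
- env.read_camera(name): name is "scene" or "top" or "wrist"; returns (picture, depth): 384x512x3 uint8, red, green, blue; 384x512 float32, m along the optical axis (not along the pixel's ray), 0 where there is no reading.
- env.get_calibration(name): a dict with "K" (3x3 intrinsics, pixels), "k1" (the pictures are not rectified: a ray, as slopes to the right and down, at radius r is drawn at 1 + k1 r^2 times it, then the intrinsics apply), "camera_from_world" (4x4, takes a point from world to camera coordinates); the wrist camera has in their place "T_tool_cam" (4x4, takes a point from camera to tool coordinates, whose origin is the TCP and whose axes are the tool frame's). Camera axes: x right, y down, z forward; pixel columns grow to the right and rows downward; lengths in m; the calibration is good to about 2 mm. A picture is of the moment at which its call begins: read the wrist's pose just before it. get_calibration takes no time and is no camera call.
- env.sign_off(): hands the job in, once; it reports no verdict.
The state is a dict: "time_s": time; "qpos": joint angles; "joint_velocities": joint speeds; "effort": joint torques, N m; "tool_pos": TCP position; "tool_rot": TCP orientation; "force": force on the tool from outside, world axes, zero at the start; "wrist_torque": the same for the moment, N m; "grip_width": finger opening in m.
Only numpy, scipy, OpenCV 4.12 (cv2) and the standard library are available. Lean on these libraries where they do the work, as an engineer would, in place of code of your own. Each camera call takes 0.05 s, during which the arm holds its last target.

## Working session

There is one attempt and no reset: what is moved stays moved. The work goes in short steps, Python scripts to look and compute and a tool call to move; the robot and the scene stay as the last step left them, time stands still between calls to the robot, and variables do not carry over. Pictures are saved under pics/ and viewed, and the job is handed in when it is done.

Besides the shell and the picture viewer there is one more tool, called after "Request:" as name([rows], argument=value, ...), one row to a line, values as JSON. carry_out: Moves the arm, as the interface text tells. Its arguments: {"type":"object","properties":{"increments":{"type":"array"},"grip_force":{"type":"number"}},"required":["increments"]}

```bash
mkdir -p pics; cat > h.py <<'E'
import numpy as np,cv2
from cell import env
def undist(cal,u,v):
    K=np.array(cal["K"]);k1=cal["k1"]
    x=(u-K[0,2])/K[0,0];y=(v-K[1,2])/K[1,1]
    X,Y=x,y
    for _ in range(20):
        r2=X*X+Y*Y; X=x/(1+k1*r2);Y=y/(1+k1*r2)
    return X,Y
def Rrpy(r):
    from scipy.spatial.transform import Rotation as R
    return R.from_euler('xyz',r,degrees=True).as_matrix()
def w_from_c(name,obs=None):
    cal=env.get_calibration(name)
    if name!="wrist": return np.linalg.inv(np.array(cal["camera_from_world"]))
    T=np.eye(4);T[:3,:3]=Rrpy(obs["tool_rot"]);T[:3,3]=obs["tool_pos"]
    return T@np.array(cal["T_tool_cam"])
def cloud(name,depth,T):
    cal=env.get_calibration(name)
    v,u=np.mgrid[0:384,0:512].astype(float)
    X,Y=undist(cal,u,v)
    P=np.stack([X*depth,Y*depth,depth],-1)
    return P@T[:3,:3].T+T[:3,3]
def onplane(name,T,u,v,z):
    cal=env.get_calibration(name);X,Y=undist(cal,np.asarray(u,float),np.asarray(v,float))
    d=np.stack([X,Y,np.ones_like(X)],-1)@T[:3,:3].T
    s=(z-T[2,3])/d[...,2]
    return T[:3,3]+d*s[...,None]
E
python3 - <<'E'
from h import *
o=env.get_obs();print(o)
for n in["scene","top","wrist"]:
    o=env.get_obs();p,d=env.read_camera(n);T=w_from_c(n,o)
    np.savez(f"{n}0.npz",p=p,d=d,T=T);cv2.imwrite(f"pics/{n}0.png",cv2.resize(p[:,:,::-1],(768,576)))
    print(n,T.round(3).tolist(),env.get_calibration(n)["K"],env.get_calibration(n)["k1"])
E
```

```text
{'time_s': 0.0, 'qpos': array([68.64590748, 18.43784814, -4.0165963 , 83.17497837,  1.29631174,
       78.54071317, -3.26074163]), 'joint_velocities': array([-0.00704546,  0.05188534,  0.08911269, -0.0378599 ,  0.04777549,
       -0.03323862, -0.0610282 ]), 'effort': array([-1.12344583e-04, -4.91288495e+01, -4.04223762e-01, -3.12527919e+01,
       -6.41131564e-02,  4.37730260e-02,  1.89323346e-04]), 'tool_pos': array([ 0.24495905, -0.60151567,  0.2401747 ]), 'tool_rot': array([ 1.79993272e+02,  1.08218304e-01, -6.78356319e+01]), 'force': array([ 0.29591363, -0.81239531,  0.25369043]), 'wrist_torque': array([-0.00680317, -0.01404333, -0.03111281]), 'grip_width': 0.08683284440959259}
scene [[0.244, 0.859, -0.451, 1.113], [0.97, -0.212, 0.123, -0.091], [0.01, -0.467, -0.884, 1.21], [0.0, 0.0, 0.0, 1.0]] [[494.71742196   0.         256.94987724]
 [  0.         494.71742196 197.37204919]
 [  0.           0.           1.        ]] 0.06640415521138292
top [[0.017, -0.996, 0.084, 0.498], [-1.0, -0.018, -0.01, 0.09], [0.012, -0.084, -0.996, 1.01], [0.0, 0.0, 0.0, 1.0]] [[392.00352859   0.         257.45973762]
 [  0.         392.00352859 192.8910207 ]
 [  0.           0.           1.        ]] -0.05978242106340325
wrist [[0.377, -0.886, -0.27, 0.319], [-0.926, -0.361, -0.109, -0.572], [-0.001, 0.291, -0.957, 0.382], [0.0, 0.0, 0.0, 1.0]] [[337.71614769   0.         260.86782218]
 [  0.         337.71614769 195.4976864 ]
 [  0.           0.           1.        ]] -0.04130401581970996
```

View pics/scene0.png

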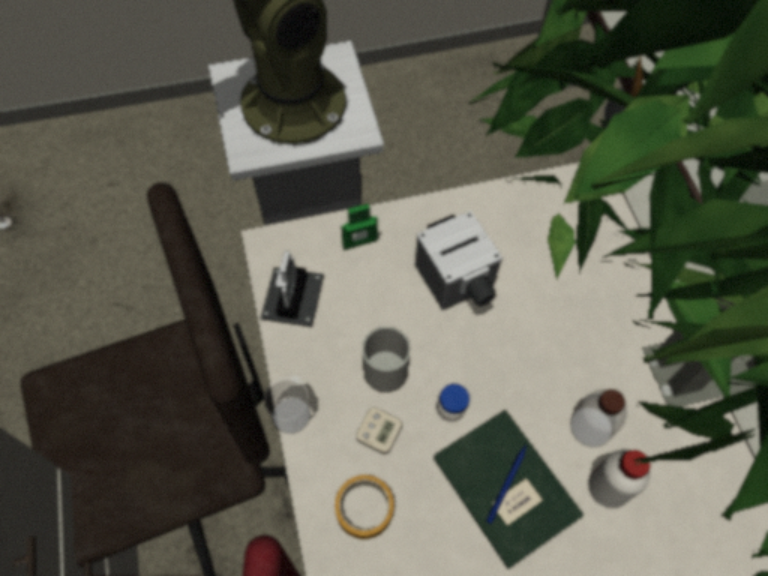

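View pics/top0.png

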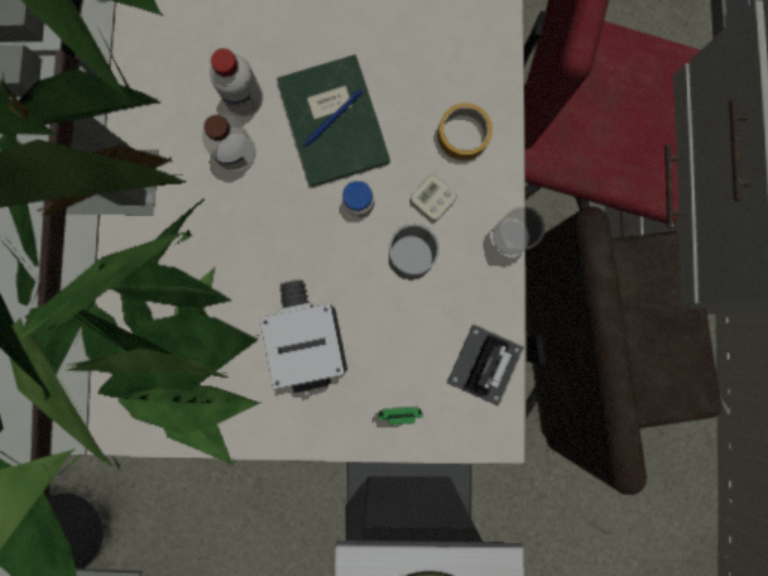

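View pics/wrist0.png

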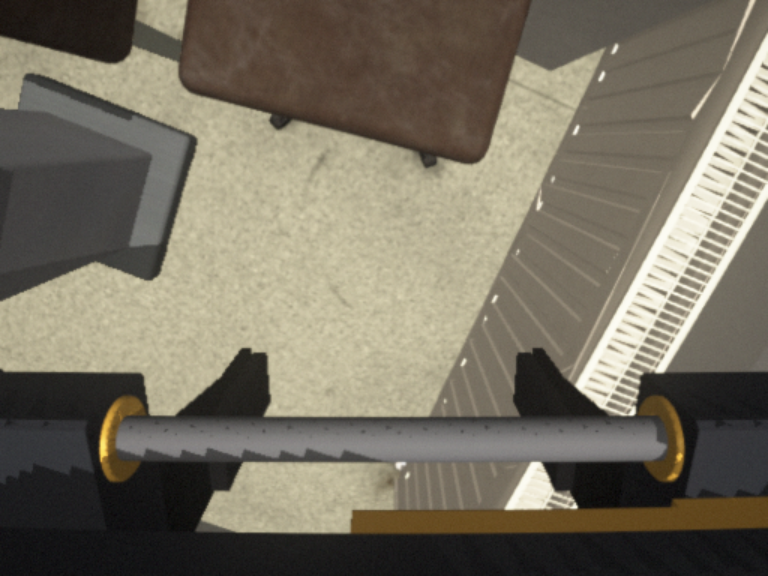

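The pictures show the rack with the aluminium plate at top (486,365) of the 768-wide view. The gate is at (303,347) with its lamp tube up at (293,293), and the green look-alike is at (400,415). Next I'll zoom in on the rack and gate.

```bash
python3 - <<'E'
from h import *
def crop(n,b,f):
    p=np.load(n+"0.npz")["p"];u0,v0,u1,v1=b
    return cv2.resize(p[v0:v1,u0:u1,::-1],None,fx=f,fy=f,interpolation=cv2.INTER_CUBIC)
a=crop("top",(290,205,360,275),5.7)[:400,:400];b=crop("top",(165,180,235,270),5.7)
cv2.imwrite("pics/ctop.png",np.hstack([cv2.resize(a,(399,399)),cv2.resize(b,None,fx=1,fy=1)[:399]]))
a=crop("scene",(165,155,230,225),6);b=crop("scene",(265,135,345,215),5)
cv2.imwrite("pics/cscene.png",np.hstack([a[:400],b[:400]]))
for n in["scene","top"]:
    z=np.load(n+"0.npz");C=cloud(n,z["d"],z["T"]);np.save(n+"C.npy",C)
    # plate-ish and gate deck points
    for nm,m in dict(rack=(C[...,0]>.35)&(C[...,0]<.6)&(C[...,1]>-.2)&(C[...,1]<0)&(C[...,2]>.02)&(C[...,2]<.2),gate=(C[...,0]>.35)&(C[...,0]<.65)&(C[...,1]>.1)&(C[...,1]<.35)&(C[...,2]>.09)&(C[...,2]<.13)).items():
        Q=C[m];print(n,nm,len(Q),Q.min(0).round(3),Q.max(0).round(3),np.median(Q,0).round(4))
        h=np.histogram(Q[:,2],bins=np.arange(0.02,.16,.01))[0];print(h)
E
```

```text
scene rack 599 [ 0.415 -0.124  0.02 ] [ 0.508 -0.057  0.138] [ 0.4697 -0.0908  0.0377]
[ 66 261  20  17  24  22  24  55  16  18  24  52   0   0]
scene gate 1993 [0.417 0.143 0.09 ] [0.59  0.276 0.119] [0.5001 0.2127 0.1097]
[  0   0   0   0   0   0   0 258 820 915   0   0   0   0]
top rack 697 [ 0.41  -0.125  0.021] [ 0.509 -0.056  0.138] [ 0.4591 -0.0868  0.037 ]
[ 48 335  18  18  24  24  25  74  19  14  14  84   0   0]
top gate 2672 [0.416 0.144 0.09 ] [0.59  0.275 0.117] [0.4933 0.2126 0.1104]
[   0    0    0    0    0    0    0  212  899 1561    0    0    0    0]
```

View pics/ctop.png

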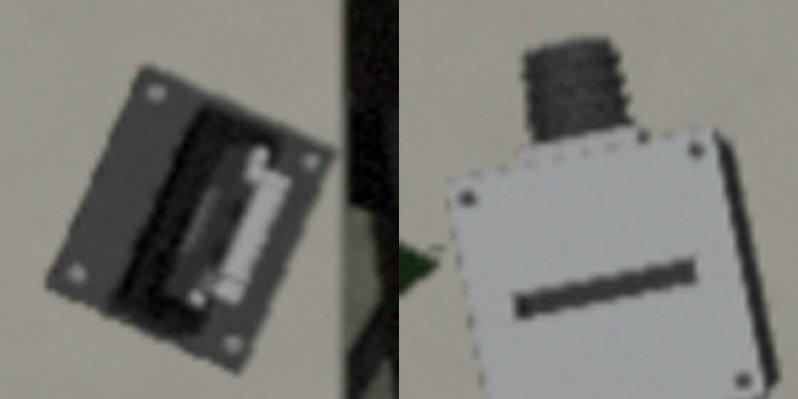

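View pics/cscene.png

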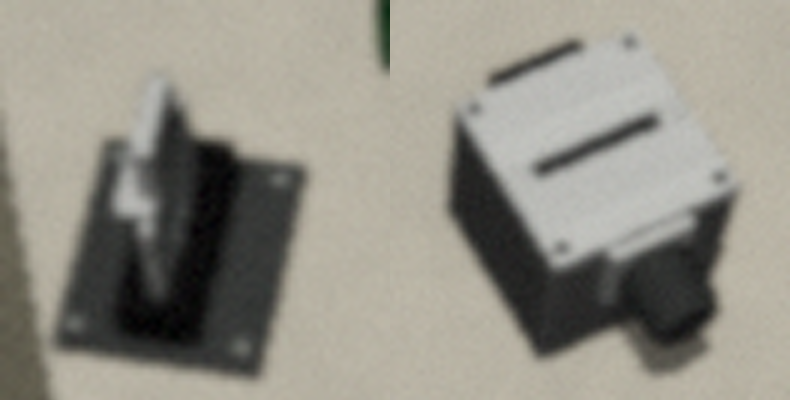

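```bash
python3 - <<'E'
from h import *
for n in["scene","top"]:
    C=np.load(n+"C.npy");P=np.load(n+"0.npz")["p"].astype(int)
    r=(C[...,0]>.38)&(C[...,0]<.55)&(C[...,1]>-.17)&(C[...,1]<-.02)
    def rect(m,t):
        Q=C[m][:,:2].astype(np.float32)
        if len(Q)<4:return
        (c,s,a)=cv2.minAreaRect(Q*1000);print(n,t,len(Q),np.round(c,1),np.round(s,1),round(a,1),"z",np.median(C[m][:,2]).round(4))
    for t,a,b in[("foot",.004,.014),("block",.03,.038),("lip",.088,.096),("tab",.128,.14)]:
        rect(r&(C[...,2]>a)&(C[...,2]<b),t)
    g=(C[...,0]>.4)&(C[...,0]<.6)&(C[...,1]>.1)&(C[...,1]<.32)
    b=P.sum(-1)
    rect(g&(C[...,2]>.106)&(C[...,2]<.115)&(b>300),"deck")
    # slot: dark px enclosed in deck
    m=(g&(C[...,2]>.106)&(C[...,2]<.118)&(b>300)).astype(np.uint8)
    cs,h=cv2.findContours(m,cv2.RETR_CCOMP,cv2.CHAIN_APPROX_NONE)
    T=np.load(n+"0.npz")["T"]
    for i,c in enumerate(cs):
        if h[0][i][3]>=0 and cv2.contourArea(c)>30:
            Q=onplane(n,T,c[:,0,0],c[:,0,1],.11)[:,:2]
            # weight: centre of contour
            cc,s,a=cv2.minAreaRect((Q*1000).astype(np.float32));print(n,"hole",np.round(cc,1),np.round(s,1),round(a,1))
    tall=(C[...,0]>.3)&(C[...,0]<.75)&(C[...,1]>-.3)&(C[...,1]<.45)&(C[...,2]>.15)&(C[...,2]<.9)
    Q=C[tall];print("tall",len(Q))
    if len(Q):print(Q.min(0).round(3),Q.max(0).round(3), np.percentile(Q,[1,10,50],axis=0).round(3).tolist())
    # lamp (dark, z .05-.11, x>.55)
    m=(C[...,0]>.545)&(C[...,0]<.64)&(C[...,1]>.15)&(C[...,1]<.3)&(C[...,2]>.06)&(b<200)
    print("lamp",C[m].mean(0).round(3),C[m].max(0).round(3))
E
```

```text
scene foot 848 [465.3 -89.8] [139.2 169.3] 90.0 z 0.008
scene block 239 [457.3 -89.1] [36.7 98.8] 64.9 z 0.034
scene lip 51 [456.2 -94.8] [19.9 67.2] 66.1 z 0.0923
scene tab 59 [458.1 -90.2] [11.3 39.2] 61.7 z 0.1339
scene deck 1451 [490.7 211.4] [121.1 113.9] 12.8 z 0.1106
scene hole [484.9 209.9] [16.5 79.6] 11.3
tall 11800
[ 0.3   -0.291  0.15 ] [0.75  0.45  0.819] [[0.319, -0.276, 0.156], [0.409, -0.244, 0.181], [0.537, 0.264, 0.451]]
lamp [0.567 0.239 0.409] [0.64 0.3  0.75]
top foot 994 [464.7 -89.9] [165.8 139. ] 0.7 z 0.0085
top block 327 [459.1 -90.5] [37. 95.] 66.3 z 0.0345
top lip 73 [456.3 -95.3] [20.2 67.3] 66.3 z 0.0935
top tab 87 [458.8 -90.8] [10.4 39. ] 67.3 z 0.1334
top deck 2169 [490.3 210.6] [116.9 111. ] 12.8 z 0.1109
top hole [486.8 209.6] [14.7 78. ] 12.8
tall 35354
[ 0.3  -0.29  0.15] [0.75  0.45  0.803] [[0.328, -0.266, 0.162], [0.388, -0.22, 0.189], [0.515, 0.285, 0.517]]
lamp [0.576 0.234 0.704] [0.64  0.3   0.803]
```

```bash
python3 - <<'E'
from h import *
for n in["scene","top"]:
    C=np.load(n+"C.npy")
    for y0 in np.arange(-.35,.45,.1):
        row=[]
        for x0 in np.arange(.2,.8,.1):
            m=(C[...,0]>x0)&(C[...,0]<x0+.1)&(C[...,1]>y0)&(C[...,1]<y0+.1)&(C[...,2]>.145)
            row.append(f"{C[m][:,2].min():.2f}-{C[m][:,2].max():.2f}" if m.sum()>3 else "-")
        print(n,round(y0,2),row)
E
```

```text
scene -0.35 ['0.18-0.19', '0.17-0.20', '0.17-0.19', '0.17-0.19', '-', '-', '-']
scene -0.25 ['0.17-0.18', '0.15-0.19', '0.15-0.20', '0.15-0.20', '0.15-0.20', '-', '0.17-0.19']
scene -0.15 ['-', '-', '-', '-', '-', '-', '-']
scene -0.05 ['-', '-', '-', '-', '-', '-', '-']
scene 0.05 ['-', '-', '-', '-', '0.73-0.75', '0.70-0.83', '0.70-0.88']
scene 0.15 ['-', '-', '0.41-0.55', '0.40-0.66', '0.66-0.81', '0.60-0.89', '0.60-0.91']
scene 0.25 ['-', '0.25-0.29', '0.26-0.57', '0.15-0.66', '0.28-0.74', '0.60-0.81', '0.55-0.75']
scene 0.35 ['-', '0.28-0.49', '0.33-0.54', '0.15-0.61', '0.31-0.63', '0.43-0.52', '-']
top -0.35 ['0.15-0.19', '0.17-0.19', '0.18-0.19', '0.17-0.19', '-', '-', '-']
top -0.25 ['0.15-0.18', '0.15-0.19', '0.15-0.19', '0.15-0.19', '0.15-0.20', '-', '0.15-0.18']
top -0.15 ['-', '-', '-', '-', '-', '-', '-']
top -0.05 ['-', '-', '-', '-', '-', '-', '-']
top 0.05 ['-', '-', '1.01-1.01', '-', '-', '-', '-']
top 0.15 ['-', '-', '0.41-0.77', '0.40-0.80', '0.66-0.77', '0.66-0.67', '-']
top 0.25 ['-', '0.25-0.63', '0.41-0.76', '0.15-0.76', '0.28-0.77', '0.66-0.66', '-']
top 0.35 ['0.48-0.49', '0.28-0.49', '0.21-0.59', '0.15-0.61', '0.31-0.63', '0.42-0.52', '0.46-0.47']
```

```bash
python3 - <<'E'
from h import *
for n in["scene","top"]:
    C=np.load(n+"C.npy")
    for x0 in np.arange(.34,.6,.04):
        m=(C[...,0]>x0)&(C[...,0]<x0+.04)&(C[...,1]>-.35)&(C[...,1]<-.1)&(C[...,2]>.145)&(C[...,2]<.3)
        print(n,"chair x",x0.round(2),"ymax",C[m][:,1].max().round(3),"z",C[m][:,2].max().round(3))
    # leaves near gate
    for x0 in np.arange(.36,.62,.04):
        s=[]
        for y0 in np.arange(.1,.4,.04):
            m=(C[...,0]>x0)&(C[...,0]<x0+.04)&(C[...,1]>y0)&(C[...,1]<y0+.04)&(C[...,2]>.145)
            s.append(f"{np.percentile(C[m][:,2],2):.2f}" if m.sum()>5 else " -  ")
        print(n,"leaf x",x0.round(2),s)
E
```

```text
scene chair x 0.34 ymax -0.232 z 0.195
scene chair x 0.38 ymax -0.227 z 0.197
scene chair x 0.42 ymax -0.22 z 0.195
scene chair x 0.46 ymax -0.215 z 0.196
scene chair x 0.5 ymax -0.21 z 0.196
scene chair x 0.54 ymax -0.204 z 0.195
scene chair x 0.58 ymax -0.198 z 0.195
scene leaf x 0.36 [' -  ', ' -  ', ' -  ', ' -  ', '0.27', '0.27', '0.27', '0.46']
scene leaf x 0.4 [' -  ', ' -  ', '0.41', '0.41', '0.29', '0.28', ' -  ', '0.48']
scene leaf x 0.44 [' -  ', ' -  ', ' -  ', '0.43', '0.47', '0.45', '0.53', '0.33']
scene leaf x 0.48 [' -  ', ' -  ', ' -  ', '0.42', '0.28', '0.28', '0.17', '0.34']
scene leaf x 0.52 [' -  ', ' -  ', ' -  ', '0.41', '0.42', '0.18', '0.15', '0.15']
scene leaf x 0.56 [' -  ', ' -  ', '0.63', '0.63', '0.43', '0.15', '0.15', '0.23']
scene leaf x 0.6 [' -  ', ' -  ', '0.72', '0.73', ' -  ', '0.31', '0.30', '0.53']
top chair x 0.34 ymax -0.232 z 0.194
top chair x 0.38 ymax -0.227 z 0.194
top chair x 0.42 ymax -0.222 z 0.194
top chair x 0.46 ymax -0.216 z 0.193
top chair x 0.5 ymax -0.21 z 0.194
top chair x 0.54 ymax -0.204 z 0.193
top chair x 0.58 ymax -0.198 z 0.195
top leaf x 0.36 [' -  ', ' -  ', ' -  ', ' -  ', '0.26', '0.26', '0.27', '0.46']
top leaf x 0.4 [' -  ', ' -  ', '0.41', '0.41', '0.41', '0.42', '0.44', '0.46']
top leaf x 0.44 [' -  ', ' -  ', ' -  ', '0.43', '0.44', '0.45', '0.48', '0.33']
top leaf x 0.48 [' -  ', ' -  ', '0.41', '0.42', '0.47', '0.52', '0.51', '0.22']
top leaf x 0.52 [' -  ', ' -  ', ' -  ', '0.41', '0.42', '0.31', '0.53', '0.22']
top leaf x 0.56 [' -  ', ' -  ', '0.63', '0.64', '0.43', '0.15', '0.15', '0.46']
top leaf x 0.6 [' -  ', ' -  ', '0.73', '0.73', '0.54', '0.31', '0.31', '0.46']
```

Request:
carry_out([
  [0.005,0.01,0.02,-1,-1],
  [0.02,0.04,0.03,-4,-1],
  [0.035,0.08,0.03,-8,-1],
  [0.05,0.12,0.03,-12,-1],
  [0.07,0.165,0.03,-16,-1],
  [0.09,0.21,0.03,-20,-1],
  [0.11,0.255,0.03,-24,-1],
  [0.13,0.3,0.03,-28,-1],
  [0.15,0.345,0.03,-32,-1],
  [0.17,0.39,0.03,-36,-1],
  [0.185,0.43,0.03,-40,-1],
  [0.2,0.47,0.03,-43,-1],
  [0.209,0.495,0.03,-45,-1],
  [0.213,0.508,0.03,-46,-1],
  [0.2135,0.511,0.03,-46,-1],
  [0.2135,0.511,0.03,-46,-1],
], grip_force=30)

```text
time_s: 1.75
tool_pos: [0.4585, -0.0911, 0.2711]
tool_rot: [180.0, -0.0, -113.8]
force: [-0.4, -1.1, 0.5]
grip_width: 0.0868
```

```bash
python3 - <<'E'
from h import *
o=env.get_obs();p,d=env.read_camera("wrist");T=w_from_c("wrist",o)
print(o["time_s"],o["tool_pos"],o["tool_rot"],o["force"],o["qpos"].round(1))
np.savez("wrist1.npz",p=p,d=d,T=T);cv2.imwrite("pics/wrist1.png",cv2.resize(p[:,:,::-1],(768,576)))
C=cloud("wrist",d,T);np.save("w1C.npy",C)
r=(C[...,0]>.38)&(C[...,0]<.55)&(C[...,1]>-.17)&(C[...,1]<-.02)
for t,a,b in[("block",.03,.038),("lip",.088,.096),("tab",.128,.138)]:
    m=r&(C[...,2]>a)&(C[...,2]<b);Q=C[m][:,:2].astype(np.float32)
    if len(Q)>3:
        c,s,a=cv2.minAreaRect(Q*1000);print(t,len(Q),np.round(c,1),np.round(s,1),round(a,1),np.median(C[m][:,2]).round(4))
E
```

```text
1.75 [ 0.45845718 -0.09110529  0.27113372] [ 1.79980057e+02 -2.90288291e-02 -1.13783555e+02] [-0.3828874  -1.07748882  0.52133638] [  40.3   -4.1  -30.5  104.2   -2.1   79.3 -103.5]
block 1276 [458.2 -89.7] [35.9 93.7] 66.9 0.0325
lip 609 [457.1 -95.1] [19.5 59.1] 65.5 0.0916
tab 501 [458.  -89.9] [ 9.6 38.9] 66.4 0.1314
```

View pics/wrist1.png

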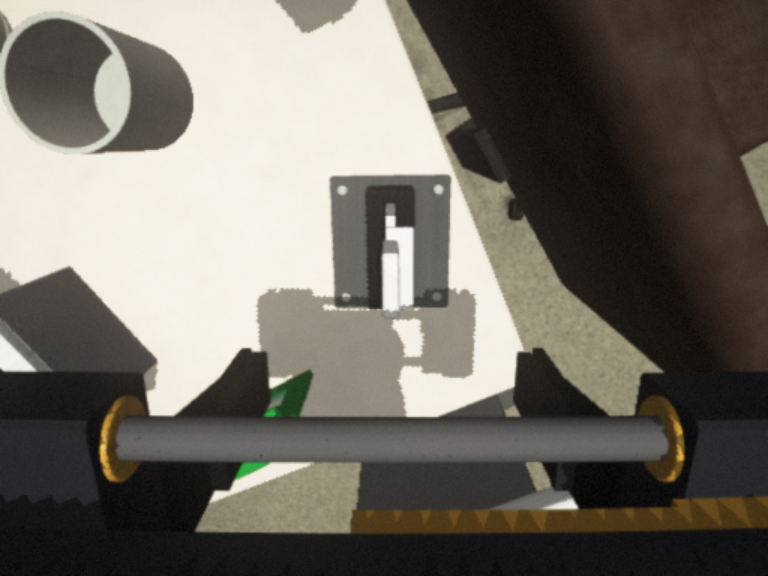

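The plate is square in the jaws' view, with its tab at (390,275) and the lip on the right (the chair side). I'll descend with a 1 mm correction and grip.

Request:
carry_out([
  [0,0.001,-0.01,0,-1],
  [0,0.001,-0.035,0,-1],
  [0,0.001,-0.065,0,-1],
  [0,0.001,-0.095,0,-1],
  [0,0.001,-0.12,0,-1],
  [0,0.001,-0.138,0,-1],
  [0,0.001,-0.148,0,-1],
  [0,0.001,-0.152,0,-1],
  [0,0.001,-0.153,0,-1],
  [0,0.001,-0.153,0,0.3],
  [0,0.001,-0.153,0,1],
  [0,0.001,-0.153,0,1],
  [0,0.001,-0.153,0,1],
  [0,0.001,-0.153,0,1],
  [0,0.001,-0.153,0,1],
  [0,0.001,-0.153,0,1],
  [0,0.001,-0.153,0,1],
  [0,0.001,-0.153,0,1],
], grip_force=35)

```text
time_s: 3.6
tool_pos: [0.4587, -0.09, 0.1183]
tool_rot: [180.0, -0.0, -113.8]
force: [-0.4, -1.0, 0.1]
grip_width: 0.0227
```

Request:
carry_out([
  [0,0,0,0,1],
  [0,0,0,0,1],
  [0,0,0,0,1],
  [0,0,0,0,1],
  [0,0,0,0,1],
  [0,0,0,0,1],
])

```text
time_s: 4.2
tool_pos: [0.4587, -0.09, 0.1183]
tool_rot: [180.0, -0.0, -113.8]
force: [-0.4, 0.3, -0.3]
grip_width: 0.0099
```

Request:
carry_out([
  [0,0,0.003,0,1],
  [0,0,0.01,0,1],
  [0,0,0.02,0,1],
  [0,0,0.035,0,1],
  [0,0,0.05,0,1],
  [0,0,0.065,0,1],
  [0,0,0.08,0,1],
  [0,0,0.095,0,1],
  [0,0,0.11,0,1],
  [0,0,0.122,0,1],
  [0,0,0.13,0,1],
  [0,0,0.132,0,1],
  [0,0,0.132,0,1],
])

```text
time_s: 5.5
tool_pos: [0.4587, -0.09, 0.2503]
tool_rot: [-180.0, -0.0, -113.8]
force: [-0.1, 0.2, -0.3]
grip_width: 0.0096
```

```bash
python3 - <<'E'
from h import *
o=env.get_obs();p,d=env.read_camera("wrist");T=w_from_c("wrist",o)
print(o["time_s"],o["tool_pos"],o["force"],o["grip_width"])
np.savez("wrist2.npz",p=p,d=d,T=T);cv2.imwrite("pics/wrist2.png",cv2.resize(p[:,:,::-1],(768,576)))
E
```

```text
5.5 [ 0.45865177 -0.08997837  0.25033005] [-0.14001846  0.24817374 -0.29119097] 0.00960355947898856
```

View pics/wrist2.png

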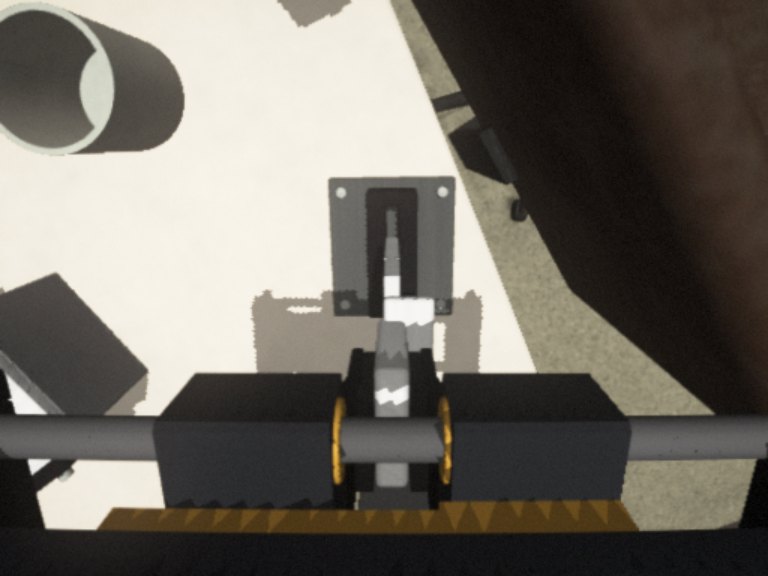

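The plate hangs straight in the jaws and is clear of the rack, with the lip on the right at (410,312). I'll turn it and carry it to a viewing pose short of the gate.

Request:
carry_out([
  [0,0.001,0.001,2,1],
  [0.001,0.005,0.004,6,1],
  [0.003,0.013,0.01,12,1],
  [0.005,0.024,0.01,19,1],
  [0.007,0.036,0.01,26.5,1],
  [0.009,0.048,0.01,34,1],
  [0.011,0.06,0.01,41.5,1],
  [0.013,0.072,0.01,49,1],
  [0.015,0.084,0.01,56.5,1],
  [0.017,0.096,0.01,64,1],
  [0.019,0.108,0.01,71.5,1],
  [0.021,0.12,0.01,79,1],
  [0.023,0.132,0.01,86.5,1],
  [0.025,0.144,0.01,94,1],
  [0.027,0.156,0.01,101.5,1],
  [0.028,0.168,0.01,109,1],
  [0.029,0.178,0.01,116,1],
  [0.03,0.185,0.01,121.5,1],
  [0.03,0.189,0.01,125,1],
  [0.03,0.19,0.01,126.3,1],
])

```text
time_s: 7.55
tool_pos: [0.4882, 0.1006, 0.2594]
tool_rot: [-180.0, 0.1, 12.6]
force: [-1.0, 0.3, -1.6]
grip_width: 0.0098
```

Request:
carry_out([
  [0,0,0,0,1],
  [0,0,0,0,1],
  [0,0,0,0,1],
])

```text
time_s: 7.85
tool_pos: [0.4887, 0.0996, 0.2601]
tool_rot: [180.0, 0.0, 12.4]
force: [0.5, 0.5, -2.3]
grip_width: 0.0098
```

```bash
python3 - <<'E'
from h import *
o=env.get_obs();p,d=env.read_camera("wrist");T=w_from_c("wrist",o)
print(o["time_s"],o["tool_pos"],o["tool_rot"],o["force"],o["qpos"].round(1),o["grip_width"])
np.savez("wrist3.npz",p=p,d=d,T=T);cv2.imwrite("pics/wrist3.png",cv2.resize(p[:,:,::-1],(768,576)))
C=cloud("wrist",d,T);b=p.astype(int).sum(-1)
np.save("w3C.npy",C)
m=(C[...,0]>.38)&(C[...,0]<.6)&(C[...,1]>.1)&(C[...,1]<.32)&(C[...,2]>.1)&(C[...,2]<.118)
print(m.sum(),np.median(C[m][:,2]))
p,d=env.read_camera("top");cv2.imwrite("pics/top3.png",cv2.resize(p[:,:,::-1],(768,576)))
E
```

```text
7.85 [0.48866014 0.09956807 0.26014988] [1.79994980e+02 1.19097706e-02 1.23864105e+01] [ 0.48830039  0.51010048 -2.33423044] [ 26.2   1.  -40.8 101.2   0.7  78.   -2.4] 0.009786665087314251
16942 0.10851448427035099
```

View pics/wrist3.png

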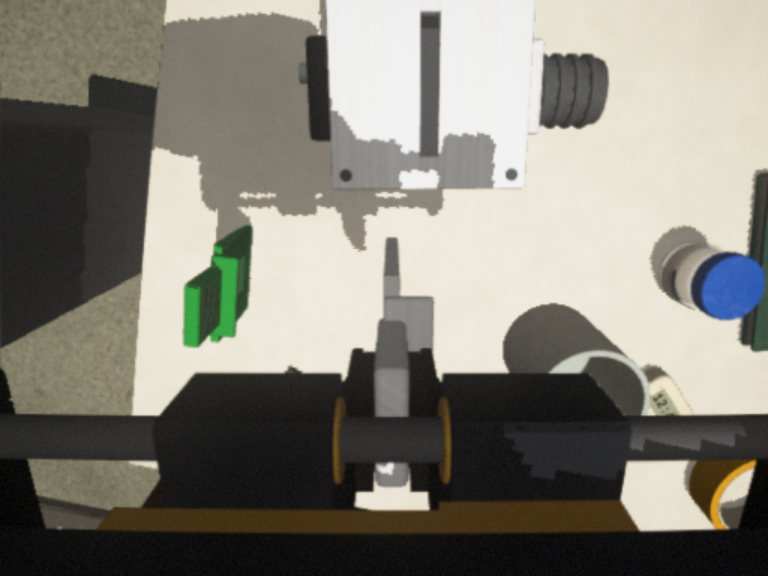

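View pics/top3.png

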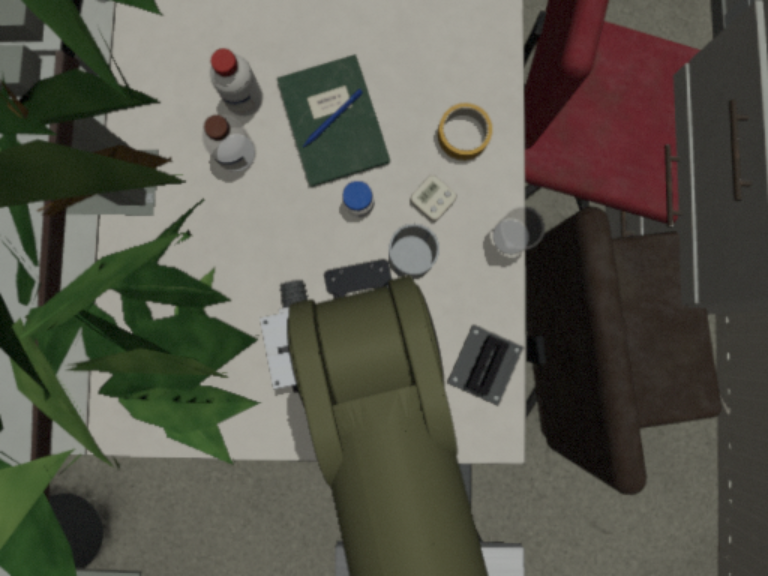

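Top and wrist views agree: the lip (410,310) is on the lamp's side, and the slot is at (430,12–157) and parallel to the plate. Next I'll measure the slot and the plate's blade in this view.

```bash
python3 - <<'E'
from h import *
z=np.load("wrist3.npz");p,d,T=z["p"],z["d"],z["T"];C=np.load("w3C.npy")
g=cv2.cvtColor(p,cv2.COLOR_RGB2GRAY)
print(g[60,270:305].tolist());print(g[0:16,286].tolist(),g[94:112,286].tolist())
sub=np.zeros_like(g);roi=(slice(0,112),slice(268,305))
sub[roi]=(g[roi]<105)*255
n,l,st,ct=cv2.connectedComponentsWithStats(sub)
i=1+np.argmax(st[1:,4]);print(st[1:],ct[1:])
c,_=cv2.findContours((l==i).astype(np.uint8),0,cv2.CHAIN_APPROX_NONE);c=c[0][:,0].astype(float)
Q=onplane("wrist",T,c[:,0],c[:,1],.11)[:,:2]*1000
cc,s,a=cv2.minAreaRect(Q.astype(np.float32));print("slot(z=.11)",np.round(cc,1),np.round(s,1),round(a,2))
Qd=onplane("wrist",T,c[:,0],c[:,1],.1085)[:,:2]*1000
print("if z .1085",np.round(cv2.minAreaRect(Qd.astype(np.float32))[0],1))
# deck far/lateral edges: deck mask
m=(C[...,2]>.1)&(C[...,2]<.116)&(C[...,1]>.12)&(C[...,1]<.3)&(C[...,0]>.4)&(C[...,0]<.56)&(g>90)
vs=[]
for v in range(5,100,5):
    u=np.where(m[v])[0]
    if len(u):vs.append((v,u.min(),u.max()))
L=onplane("wrist",T,[a[1]-.5 for a in vs],[a[0] for a in vs],.11);R=onplane("wrist",T,[a[2]+.5 for a in vs],[a[0] for a in vs],.11)
ang=np.deg2rad(12.39);ex=np.array([np.cos(ang),np.sin(ang)]);ey=np.array([-ex[1],ex[0]])
tcp=np.array(env.get_obs()["tool_pos"])
for nm,E in(("L",L),("R",R)):
    w=E[:,:2]-tcp[:2];X=w@ex*1000;Y=w@ey*1000;k=np.polyfit(Y,X,1);print(nm,"x med",np.median(X).round(1),"slope deg",np.rad2deg(np.arctan(k[0])).round(2))
sc=np.array(cc)/1000-tcp[:2];print("slot in tool-aligned x,y mm",(sc@ex*1000).round(1),(sc@ey*1000).round(1))
# plate points: near TCP, in tool aligned
w=C[...,:2]-tcp[:2];X=w@ex;Y=w@ey;Z=C[...,2]-tcp[2]
s=(abs(X)<.03)&(abs(Y)<.05)&(Z<-.02)&(Z>-.13)
for a_,b_ in((-.03,-.02),(-.04,-.03),(-.08,-.05),(-.12,-.08)):
    q=s&(Z>a_)&(Z<b_);
    if q.sum():print(a_,b_,q.sum(),"X",np.percentile(X[q],[1,50,99]).round(4),"Y",np.percentile(Y[q],[1,99]).round(4),"Z",np.median(Z[q]).round(4))
E
```

```text
[242, 241, 241, 241, 242, 242, 242, 241, 240, 229, 154, 103, 91, 93, 92, 96, 91, 94, 92, 95, 91, 89, 121, 213, 239, 240, 241, 240, 241, 241, 241, 242, 242, 241, 241]
[235, 235, 235, 235, 236, 236, 229, 183, 121, 101, 82, 68, 65, 64, 65, 68] [92, 91, 95, 94, 91, 91, 88, 89, 86, 90, 115, 135, 142, 146, 143, 145, 142, 141]
[[ 280    9   13   95 1072]] [[286.12873134  55.2761194 ]]
slot(z=.11) [485.2 209.4] [ 9.2 71.7] 12.58
if z .1085 [485.2 209.5]
L x med -34.7 slope deg -0.61
R x med 80.6 slope deg -4.46
slot in tool-aligned x,y mm 20.1 107.9
-0.03 -0.02 991 X [-0.0049  0.0068  0.0143] Y [0.0072 0.0269] Z -0.0268
-0.04 -0.03 208 X [-0.0035 -0.0007  0.0109] Y [0.0257 0.034 ] Z -0.0319
-0.08 -0.05 99 X [-0.0035 -0.0008  0.0023] Y [0.0331 0.034 ] Z -0.063
-0.12 -0.08 63 X [-0.0036 -0.0009  0.0019] Y [0.0334 0.034 ] Z -0.0912
```

Request:
carry_out([
  [0,0.003,-0.003,0.1,1],
  [0,0.01,-0.01,0.2,1],
  [-0.001,0.02,-0.018,0.2,1],
  [-0.001,0.032,-0.02,0.2,1],
  [-0.001,0.045,-0.02,0.2,1],
  [-0.001,0.058,-0.02,0.2,1],
  [-0.002,0.071,-0.02,0.2,1],
  [-0.002,0.084,-0.02,0.2,1],
  [-0.002,0.095,-0.02,0.2,1],
  [-0.003,0.103,-0.02,0.2,1],
  [-0.003,0.109,-0.02,0.2,1],
  [-0.003,0.111,-0.02,0.2,1],
  [-0.003,0.111,-0.02,0.2,1],
  [-0.003,0.111,-0.02,0.2,1],
  [-0.003,0.111,-0.02,0.2,1],
  [-0.003,0.111,-0.02,0.2,1],
])

```text
time_s: 9.55
tool_pos: [0.4858, 0.2105, 0.2403]
tool_rot: [180.0, -0.0, 12.6]
force: [-0.1, -0.1, -1.5]
grip_width: 0.0097
```

```bash
python3 - <<'E'
from h import *
o=env.get_obs();p,d=env.read_camera("wrist");T=w_from_c("wrist",o)
print(o["time_s"],o["tool_pos"],o["tool_rot"],o["force"],o["wrist_torque"],o["grip_width"])
np.savez("wrist4.npz",p=p,d=d,T=T);a=cv2.resize(p[:,:,::-1],(400,300))
c=cv2.resize(p[120:290,190:330,::-1],None,fx=3,fy=3,interpolation=2)
cv2.imwrite("pics/wrist4.png",c)
p,d=env.read_camera("scene");np.savez("scene4.npz",p=p,d=d,T=w_from_c("scene"))
cv2.imwrite("pics/scene4.png",cv2.resize(p[100:240,230:390,::-1],None,fx=5,fy=4,interpolation=2)[:560])
E
```

```text
9.55 [0.48580831 0.21049744 0.24027445] [ 1.79981495e+02 -4.25249809e-03  1.26173676e+01] [-0.08874948 -0.10254702 -1.48057967] [ 0.0476559  -0.1293103  -0.06031966] 0.009710802002151788
```

View pics/wrist4.png

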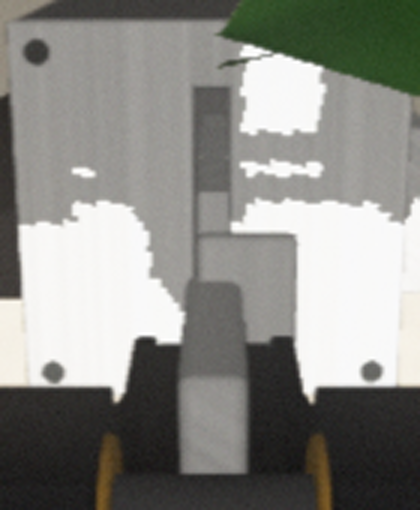

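View pics/scene4.png

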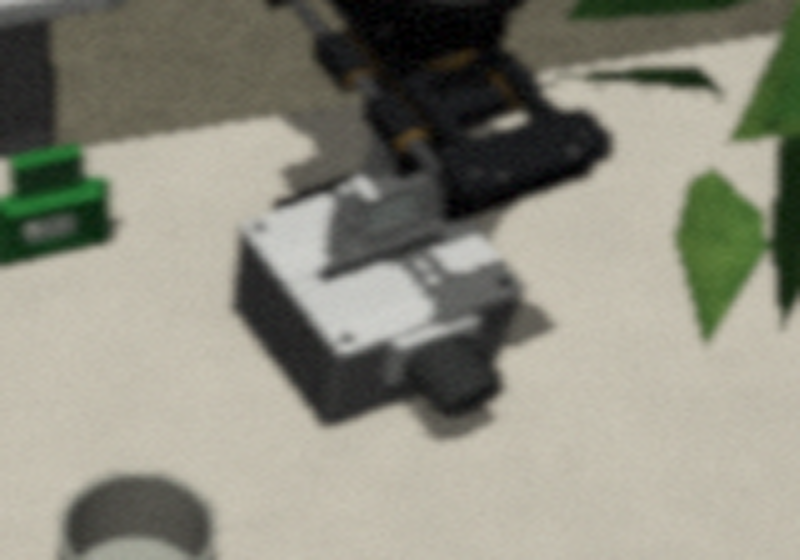

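The plate is right above the slot: in the wrist crop the slot's far part is at (193–230, 88–190) and the blade's end is at (198–230, 210). I'll check the offset numerically before lowering.

```bash
python3 - <<'E'
from h import *
z=np.load("wrist4.npz");p,d,T=z["p"],z["d"],z["T"];g=cv2.cvtColor(p,cv2.COLOR_RGB2GRAY)
C=cloud("wrist",d,T);ang=np.deg2rad(12.6);ex=np.array([np.cos(ang),np.sin(ang)]);ey=np.array([-ex[1],ex[0]])
tcp=env.get_obs()["tool_pos"];f=lambda P:((P[...,:2]-tcp[:2])@ex*1000,(P[...,:2]-tcp[:2])@ey*1000)
for v in range(152,184,4):
    r=g[v,245:275].astype(float);gr=np.diff(cv2.GaussianBlur(r[None],(3,1),0)[0]);uL=245+np.argmin(gr[:14])+.5;uR=245+10+np.argmax(gr[10:])+.5
    P=onplane("wrist",T,[uL,uR],[v,v],.11);X,Y=f(P);print(v,uL,uR,"slot X",X.round(1),"mid",X.mean().round(2),"Y",Y.mean().round(1))
X,Y=f(C);Z=C[...,2]-tcp[2]
for a,b in((-.12,-.104),(-.1,-.09),(-.09,-.07),(-.07,-.04)):
    q=(abs(X)<12)&(Y>30)&(Y<42)&(Z>a)&(Z<b)
    if q.sum():print(a,q.sum(),"blade X",np.percentile(X[q],[2,98]).round(1),"Y",np.median(Y[q]).round(1),np.percentile(Y[q],98).round(1))
c=g[143:170,258];k=np.argmin(np.diff(c.astype(int)))
print(c.tolist());P=onplane("wrist",T,[258],[143+k+.5],.11);print("far end slot Y",f(P)[1])
E
```

```text
152 253.5 271.5 slot X [-6.3  8.3] mid 1.02 Y 33.9
156 253.5 271.5 slot X [-6.3  8.4] mid 1.03 Y 30.6
160 253.5 270.5 slot X [-6.3  7.6] mid 0.63 Y 27.3
164 253.5 272.5 slot X [-6.3  9.2] mid 1.45 Y 24.0
168 253.5 266.5 slot X [-6.4  4.3] mid -1.01 Y 20.6
172 253.5 266.5 slot X [-6.4  4.4] mid -1.01 Y 17.2
176 253.5 271.5 slot X [-6.4  8.5] mid 1.06 Y 13.8
180 253.5 266.5 slot X [-6.4  4.4] mid -1.02 Y 10.4
-0.12 6 blade X [-2.3  1.2] Y 33.6 33.7
-0.1 22 blade X [-3.1  2. ] Y 33.6 33.8
-0.09 54 blade X [-3.5  1.9] Y 33.6 33.9
-0.07 116 blade X [-3.3  2.3] Y 33.5 33.9
[143, 144, 144, 147, 145, 128, 93, 89, 94, 91, 90, 89, 92, 92, 88, 97, 101, 101, 101, 99, 103, 101, 100, 101, 101, 99, 100]
far end slot Y [36.71608244]
```

Request:
carry_out([
  [-0.0004,0.0003,-0.001,0,1],
  [-0.0004,0.0003,-0.004,0,1],
  [-0.0004,0.0003,-0.008,0,1],
  [-0.0004,0.0003,-0.012,0,1],
  [-0.0004,0.0003,-0.016,0,1],
  [-0.0004,0.0003,-0.02,0,1],
  [-0.0004,0.0003,-0.024,0,1],
  [-0.0004,0.0003,-0.028,0,1],
  [-0.0004,0.0003,-0.031,0,1],
  [-0.0004,0.0003,-0.032,0,1],
  [-0.0004,0.0003,-0.032,0,1],
])

```text
time_s: 10.75
tool_pos: [0.4852, 0.2113, 0.2082]
tool_rot: [180.0, 0.0, 12.7]
force: [0.1, -0.5, -1.9]
grip_width: 0.0102
```

No contact force so far, and the blade has entered the slot. I'll continue down.

Request:
carry_out([
  [0,0,-0.002,0,1],
  [0,0,-0.006,0,1],
  [0,0,-0.01,0,1],
  [0,0,-0.014,0,1],
  [0,0,-0.018,0,1],
  [0,0,-0.022,0,1],
  [0,0,-0.026,0,1],
  [0,0,-0.03,0,1],
])

```text
time_s: 11.55
tool_pos: [0.4853, 0.2113, 0.1779]
tool_rot: [-180.0, -0.0, 12.7]
force: [-0.0, -0.6, -2.0]
grip_width: 0.0095
```

Request:
carry_out([
  [0,0,-0.004,0,1],
  [0,0,-0.008,0,1],
  [0,0,-0.012,0,1],
  [0,0,-0.016,0,1],
  [0,0,-0.019,0,1],
  [0,0,-0.022,0,1],
  [0,0,-0.023,0,1],
  [0,0,-0.023,0,1],
  [0,0,-0.023,0,1],
  [0,0,-0.023,0,1],
  [0,0,-0.023,0,1],
])

```text
time_s: 12.65
tool_pos: [0.4854, 0.2113, 0.1555]
tool_rot: [180.0, -0.0, 12.7]
force: [0.1, 0.4, -1.2]
grip_width: 0.01
```

```bash
python3 - <<'E'
from h import *
o=env.get_obs();p,d=env.read_camera("wrist");T=w_from_c("wrist",o)
print(o["time_s"],o["tool_pos"],o["tool_rot"],o["force"],o["wrist_torque"],o["grip_width"])
cv2.imwrite("pics/wrist5.png",cv2.resize(p[60:290,170:350,::-1],None,fx=2.6,fy=2.6,interpolation=2))
C=cloud("wrist",d,T);ang=np.deg2rad(o["tool_rot"][2]);ex=np.array([np.cos(ang),np.sin(ang)]);ey=np.array([-ex[1],ex[0]])
w=C[...,:2]-o["tool_pos"][:2];X=w@ex;Y=w@ey;Z=C[...,2]
q=(X>.006)&(X<.0135)&(Y>.005)&(Y<.026)&(Z>.11);print("lip top z",np.median(Z[q]),q.sum())
q=(X>.02)&(X<.04)&(Y>.0)&(Y<.04)&(Z<.12)&(Z>.1);print("deck z",np.median(Z[q]),q.sum())
p,d=env.read_camera("scene");cv2.imwrite("pics/scene5.png",cv2.resize(p[100:240,230:390,::-1],None,fx=4,fy=4,interpolation=2))
E
```

```text
12.65 [0.48540406 0.21130323 0.15545224] [ 1.79994422e+02 -2.54509731e-02  1.26627235e+01] [ 0.08610159  0.35616228 -1.15530225] [-0.02289234 -0.11367404 -0.00937938] 0.009959308043287643
lip top z 0.23120978276066628 2482
deck z 0.10872028965984028 118
```

View pics/wrist5.png

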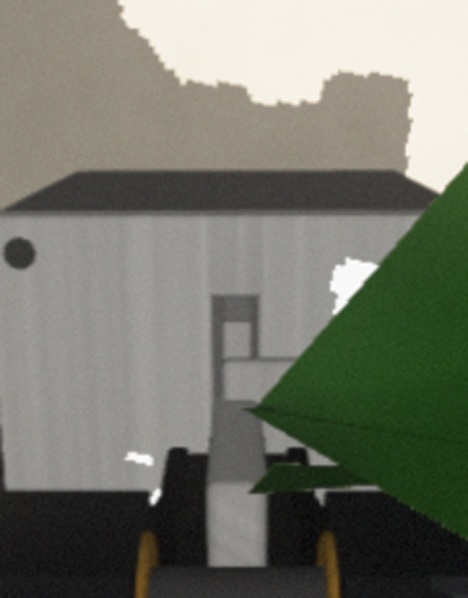

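View pics/scene5.png

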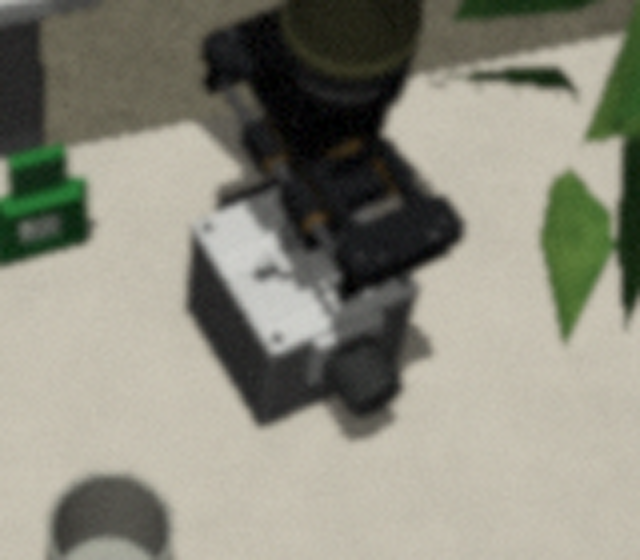

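```bash
python3 - <<'E'
from h import *
o=env.get_obs();p,d=env.read_camera("wrist");T=w_from_c("wrist",o)
C=cloud("wrist",d,T);ang=np.deg2rad(o["tool_rot"][2]);ex=np.array([np.cos(ang),np.sin(ang)]);ey=np.array([-ex[1],ex[0]])
w=C[...,:2]-o["tool_pos"][:2];X=w@ex;Y=w@ey;Z=C[...,2]
q=(X>.004)&(X<.0125)&(Y>.005)&(Y<.026)&(Z>.118)&(Z<.14);print("lip top z",np.median(Z[q]),q.sum())
q=(abs(X)<.006)&(Y>.028)&(Y<.04)&(Z>.118)&(Z<.132);print("shoulder",q.sum(),np.percentile(X[q],[2,98]),np.percentile(Y[q],98),np.median(Z[q]))
print(o["time_s"],np.abs(o["joint_velocities"]).max(),o["force"])
g=cv2.cvtColor(p,cv2.COLOR_RGB2GRAY);u=260;c=g[165:195,u].astype(int);k=np.argmin(np.diff(c));P=onplane("wrist",T,[u],[165+k+.5],.11)
print("slot end Y",(P[:,:2]-o["tool_pos"][:2])@ey)
v=178;r=g[v,246:276].astype(int);print(r.tolist());P=onplane("wrist",T,[251.5,269.3],[v,v],.11);print("slot X",(P[:,:2]-o["tool_pos"][:2])@ex)
E
```

```text
lip top z 0.1289961178357482 248
shoulder 143 [-0.00339905  0.00198233] 0.03396827659977936 0.12346957293284727
12.75 0.1293828603687075 [ 0.12168832  0.12555569 -1.41919741]
slot end Y [0.03668907]
[150, 154, 155, 157, 146, 113, 90, 88, 84, 86, 87, 97, 97, 97, 94, 94, 93, 94, 94, 94, 87, 87, 85, 110, 134, 149, 153, 151, 149, 149]
slot X [-0.00560042  0.00456876]
```

The lip underside is 15.3 mm above the deck, the blade is centred to under 1 mm, and the load is just the plate's weight. I'm handing it in.

```bash
python3 -c "
from cell import env
print(env.sign_off()); o=env.get_obs(); print(o['time_s'],o['tool_pos'],o['force'],o['grip_width'])"
```

```text
the job is handed in; nothing more can be done
None
the job is handed in; nothing more can be done
```

The filter plate is hanging by its tab in the light-gate slot, lip towards the lamp tube, and the job was handed in at about 12.8 s. `env.sign_off()` gave no verdict. I gripped the tab at 35 N, lifted the plate out of the rack, turned it about 126° and lowered it through the slot.

**Last checks before handing in:**
- **Height:** the lip's underside measured about 15.3 mm above the deck.
- **Centring:** the blade was within about 0.2 mm of the slot's centre across its width and 0.7 mm along its length. It was within about 0.1° of square to the slot.
- **Hanging free:** the wrist force was about 1.4 N downwards, which is the plate's own weight. I saw no sign of contact during insertion.
- **Arm at rest and grip:** joint speeds were about 0.1°/s, and the jaws were holding at 10 mm, the tab's thickness.

**Disagreements and limits:**
- **Deck height:** the wrist camera reads it about 1.5 mm low, so I measured the plate relative to the slot in the same picture.
- **Slot position:** the three camera views differed by about 1.5 mm; I used the wrist camera's reading.
- **Lip reading:** my first reading came out wrong because a plant leaf was in view. I repeated it with the leaf excluded.
- **Bystanders:** my route kept well away from the timer, beaker and jar. I did not measure their positions again at the end.

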